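# Charge the ball mill with its grinding balls

## Robot

A 6-joint arm with a two-finger parallel gripper is mounted at the origin on the work surface; the furniture and walls round the work are solid. World frame = base frame: x ahead of the robot, y to its left, z up, the work surface at z = 0. Lengths are in m, angles in rad, forces in N, time in s.
With the tool pointing down it reaches from about 0.325 to 0.775 m from the base axis. Payload 5.5 kg.
Tool frame: the origin (TCP) lies midway between the tips of the shut fingers; the grasp point (between the pads) lies robot.pinch_z behind it (robot.pinch_z is the distance from the TCP to the grasp point, in m); y points along the fingers, z is the direction in which the jaws open and shut, and the axes are right-handed (so a half turn about y gives the same grasp; the last joint's range is limited). The gripper opens to 88 mm and grips with 3 to 60 N. Pads are 20 mm wide; open, the fingers measure 115 mm over their backs; the gripper's body (75 mm by 178 mm) begins 61 mm behind the grasp point.
Start: joints at [1.054, 0.091, 1.231, -0, 1.82, -0.057], TCP at [0.266, 0.538, 0.223] pointing down, gripper open.
Joint ranges: [-2.87, 2.87], [-0.86, 2.18], [0.17, 2.46], [-1.51, 4.65], [0.06, 2.69], [-2.65, 2.65]. Speed limits (rad/s): [2.57, 2.57, 3.01, 3.14, 3.14, 3.14].

## Interface

Orientations are given as a unit quaternion [w, x, y, z].
In Python, from station import robot, optics, close_job gives the robot as it stands.
- The arm moves only by the tool play_rows, never from a script. Its argument "rows" is one flat list of numbers, 5 for each row, row after row: the shift along the tool's x, y, z normalised to -1 to 1, where 1 is 75 cm, then the turn about the tool's y normalised to -1 to 1, where 1 is 1.5 rad, then the opening, from 0 (shut) to 1 (fully open). A call has 1 to 20 rows; each row is the pose to reach, as a shift and turn from the pose commanded when the call began, along the tool's axes at that moment; what a row does not reach only later rows make up. A row lasts 1/10 s, in which the tool goes at most 50 mm and 8.59 degrees, less where a joint would pass 70% of its speed; a pose out of reach is approached as far as the arm can. A call with a number of a shift or a turn outside -1 to 1 is refused whole. A call with a gripper value outside its range is refused whole. The fingers move at their own pace and stop on an object; the grip force is fixed at half the most. Time passes only in rows, so rows that repeat a pose let the fingers close. It gives the time, the measured TCP pose, the force and the opening at its end, in the units of the state.
- robot.sense(): the state, without advancing time (a new reading comes with each control period).
- optics.camera(name): name is "scene" or "top" or "wrist"; returns a dict with "img" (400x640x3 uint8, blue, green, red), "z_map" (400x640 float32, m along the optical axis (not along the pixel's ray), 0 where there is no reading), "camera_matrix" (3x3 intrinsics, pixels), "R" (3x3) and "t" (3): a world point X has camera coordinates R X + t. Camera axes: x right, y down, z forward; pixel columns grow to the right and rows downward; lengths in m; the calibration is good to about 2 mm. A picture is of the moment at which its call begins.
- close_job(): hands the job in, once; it reports no verdict.
The state is a dict: "time": time; "joint_pos": joint angles; "joint_vel": joint speeds; "joint_torque": joint torques, N m; "tool_pos": TCP position; "tool_rot": TCP orientation; "contact_force": force on the tool from outside, world axes, zero at the start; "wrist_torque": the same for the moment, N m; "grip_width": finger opening in m.
Only numpy, scipy, OpenCV 4.12 (cv2) and the standard library are available. Lean on these libraries where they do the work, as an engineer would, in place of code of your own. Each camera call takes 0.05 s, during which the arm holds its last target. There are 200 camera calls.

## Task

Charge the ball mill for the next sample: lift the white porcelain dish by its handle with all seven steel grinding balls in it and tip them into the mill's open bowl, every one. Stand the emptied dish upright on the bench again, and press the mill's sprung lid down until the catch snaps over its edge and holds it shut. Do not knock the vials or the dropper bottle about, and do not lean on the lid harder than the catch needs.

Things in the scene. Friction and masses are not known exactly. Their poses are not given: they have to be found in the camera images.
- dish: Loose white porcelain dish, 0.10 to 0.16 kg: a cone 48 mm wide at the foot and 104 mm at the rim, 32 mm high, wall 4 mm thick sloping 49 degrees, inner floor 5 mm up. Origin: centre of its underside; handle towards its -y, pouring lip towards +y, z up when upright. Tipped lip-down, the first balls roll over the lip at about 47 degrees, the last by 60.
- dish_handle (a point): Grip point: centre of the dish's handle, a level white bar 12 mm wide (x, the gripping width), 14 mm high and 64 mm long (y). It lies 34 mm over the dish's underside and 84 mm from the dish's centre. Axes as the dish: y points from the handle to the dish's centre and lip, z up when upright.
- dish_lip (a point): Point of the dish's rim opposite the handle, where the balls leave it: 52 mm from the dish's centre, 32 mm over its underside. Axes as the dish.
- mill: Ball mill, fixed: white case 190 (x) by 200 (y) by 85 mm high, grey base, black control strip on the front (-x) face. Origin: centre of its underside; x points from the front to the lid's hinge, z up. The steel bowl sits in the middle of its top; at the middle of the front edge stands the catch, a spring bolt 28 mm wide between two grey cheeks, up to 115 mm over the bench.
- bowl_mouth (a point): Centre of the steel bowl's mouth, 92 mm over the bench, on the mill's middle. The bowl is 79 mm wide inside at the mouth, 58 mm at its floor, which lies 41 mm below the mouth. Axes as the mill.
- lid_hinge (a point): Middle of the lid's hinge axis at the back of the mill: 86 mm behind the bowl's centre (mill's +x), 97 mm over the bench; the axis lies along the mill's y. Axes as the mill.
- lid_pad (a point): Centre of the upper face of the black ribbed pad (22 by 50 mm) on the lid's outer face, where it is pressed: 125 mm from the hinge axis, 5.5 mm off the lid's middle plane, in which the hinge axis lies. Axes: z out of the lid's outer face (up when shut), x towards the hinge. The lid, a grey frame with a clear pane, is 150 mm long from the hinge, 140 mm wide, 7 mm thick.
- lid (a joint): Lid angle, rad: 0 shut, 1.30 open at its stop. A spring swings it open unless latched (1 N at the pad when open, 4 N near shut). From 0.1 down to 0.07 its front edge forces the sprung bolt aside, up to about 12 N at the pad, then slides down past it at 4 N; only near 0 does the bolt snap over it, and let go it stays under 0.03. It stops hard at -0.015. Over 30 N on it is too hard.
- ball_0: One of the seven loose steel grinding balls, 15 mm wide, 14 g, lying in the dish at the start; position is its centre.
- ball_1: One of the seven loose steel grinding balls, 15 mm wide, 14 g, lying in the dish at the start; position is its centre.
- ball_2: One of the seven loose steel grinding balls, 15 mm wide, 14 g, lying in the dish at the start; position is its centre.
- ball_3: One of the seven loose steel grinding balls, 15 mm wide, 14 g, lying in the dish at the start; position is its centre.
- ball_4: One of the seven loose steel grinding balls, 15 mm wide, 14 g, lying in the dish at the start; position is its centre.
- ball_5: One of the seven loose steel grinding balls, 15 mm wide, 14 g, lying in the dish at the start; position is its centre.
- ball_6: One of the seven loose steel grinding balls, 15 mm wide, 14 g, lying in the dish at the start; position is its centre.
- vial_g: Loose reagent vial with a green cap, 23 mm wide, 43 mm high, bystander; origin under its centre.
- vial_r: Loose reagent vial with a red cap, 23 mm wide, 43 mm high, bystander; origin under its centre.
- vial_b: Loose reagent vial with a blue cap, 23 mm wide, 43 mm high, bystander; origin under its centre.
- dropper: Loose brown dropper bottle, 33 mm wide, 102 mm high, bystander; origin under its centre.
Things that resemble listed ones, but are neither listed nor needed, are in the scene too. What is shaped like the dish but green is not meant.

How it is judged:
On the way, in this order (a step that is already met when the one before it is completed fails the run):
1. the dish is lifted off the bench with all seven balls in it (height (world z) of dish above 0.04 m and distance between each of ball_0, ball_1, ball_2, ball_3, ball_4, ball_5, ball_6 and dish below 0.05 m), for 0.1 s.
2. all seven balls lie in the mill's bowl, the dish still off the bench (horizontal distance between each of ball_0, ball_1, ball_2, ball_3, ball_4, ball_5, ball_6 and bowl_mouth below 0.036 m and z of ball_0 in the frame of bowl_mouth between -0.046 and -0.012 m and z of ball_1 in the frame of bowl_mouth between -0.046 and -0.012 m and z of ball_2 in the frame of bowl_mouth between -0.046 and -0.012 m and z of ball_3 in the frame of bowl_mouth between -0.046 and -0.012 m and z of ball_4 in the frame of bowl_mouth between -0.046 and -0.012 m and z of ball_5 in the frame of bowl_mouth between -0.046 and -0.012 m and z of ball_6 in the frame of bowl_mouth between -0.046 and -0.012 m and height (world z) of dish above 0.02 m), for 0.2 s.
At the end, for the whole second after the job is handed in: All seven balls are in the mill's bowl (each below the mouth and within 36 mm of its axis), the lid is latched shut (under 0.04 rad with nothing pressing it), the dish stands upright (within 0.08 rad) and still on the bench, and the vials and the dropper bottle still stand (horizontal distance between each of ball_0, ball_1, ball_2, ball_3, ball_4, ball_5, ball_6 and bowl_mouth below 0.036 m and z of ball_0 in the frame of bowl_mouth between -0.046 and -0.012 m and z of ball_1 in the frame of bowl_mouth between -0.046 and -0.012 m and z of ball_2 in the frame of bowl_mouth between -0.046 and -0.012 m and z of ball_3 in the frame of bowl_mouth between -0.046 and -0.012 m and z of ball_4 in the frame of bowl_mouth between -0.046 and -0.012 m and z of ball_5 in the frame of bowl_mouth between -0.046 and -0.012 m and z of ball_6 in the frame of bowl_mouth between -0.046 and -0.012 m and value of joint lid below 0.04 rad and height (world z) of dish between -0.006 and 0.006 m and angle between dish's own z axis and vertical below 0.08 rad and linear speed of dish below 0.02 m/s and angle between each of vial_g, vial_r, vial_b, dropper's own z axis and vertical below 0.2 rad); the robot touches nothing.
It fails at once if a vial or the dropper bottle is shifted by more than 30 mm (distance of any of vial_g, vial_r, vial_b, dropper from where it was at the start of the episode above 0.03 m).
It fails at once if the lid is pressed harder than 30 N (contact force between lid and the arm above 30 N or contact force between lid and the fingers above 30 N).
It also fails if it takes over 59 s, if anything falls off the work surface, if the arm or the gripper's body presses on something with over 40 N, if the wrist force passes 120 N, or if a joint passes its speed limit or range.

## Working session

There is one attempt and no reset: what is moved stays moved. The work goes in short steps, Python scripts to look and compute and a tool call to move; the robot and the scene stay as the last step left them, time stands still between calls to the robot, and variables do not carry over. Pictures are saved under pics/ and viewed, about 8 in all and at most 12, crops included, and the job is handed in when it is done.

Besides the shell and the picture viewer there is one more tool, called after "Call:" as name(argument=value, ...) on one line, values as JSON. play_rows: Moves the arm, as the interface text tells. Scaled input: -1 to 1 covers 75 cm each way for a shift and 1.5 rad each way for a turn. Its arguments: {"type":"object","properties":{"rows":{"type":"array"}},"required":["rows"]}

```bash
ls; mkdir -p pics; cat > h.py <<'E'
import numpy as np, cv2
from station import robot, optics, close_job
from scipy.spatial.transform import Rotation as Rn
def grab(n):
    c=optics.camera(n); np.savez(f'/tmp/{n}.npz',**c); return c
def load(n): return dict(np.load(f'/tmp/{n}.npz'))
def px(c,u,v,z=None):
    """world point at pixel, from depth, or on the plane world z"""
    K,R,t=c['camera_matrix'],c['R'],c['t']
    r=np.linalg.solve(K,[u,v,1.])
    if z is None: d=c['z_map'][int(v),int(u)]; return R.T@(r*d-t)
    o=-R.T@t; w=R.T@r; return o+w*(z-o[2])/w[2]
def cloud(c):
    v,u=np.mgrid[:400,:640]; r=np.stack([u,v,1+0*u],-1)@np.linalg.inv(c['camera_matrix']).T
    return (r*c['z_map'][...,None]-c['t'])@c['R']
def proj(c,X):
    p=c['camera_matrix']@(c['R']@np.array(X)+c['t']); return p[:2]/p[2]
def rot(): 
    q=robot.sense()['tool_rot']; return Rn.from_quat([q[1],q[2],q[3],q[0]])
E
python3 - <<'E'
from h import *
a=grab('scene');b=grab('top')
cv2.imwrite('pics/a.png',a['img']);cv2.imwrite('pics/b.png',b['img'])
s=robot.sense();print(s, robot.pinch_z);print(rot().as_matrix().round(3))
E
```

```text
pics
{'time': 0.1, 'joint_pos': array([ 1.05430904e+00,  9.17757537e-02,  1.23175657e+00,  3.90467683e-05,
        1.81978312e+00, -5.66945046e-02]), 'joint_vel': array([ 0.00082344,  0.00024309, -0.00259472, -0.0001285 ,  0.00178918,
        0.00077695]), 'joint_torque': array([ 2.64937902e-03, -4.47859311e+01, -4.07569742e+01,  6.99830242e-02,
        2.84518657e-02, -9.06849482e-05]), 'tool_pos': array([0.2661162 , 0.53746781, 0.22162964]), 'tool_rot': array([-0.68792285,  0.6890838 , -0.16131478,  0.16094474]), 'contact_force': array([-0.68503038, -0.97101314, -0.78715372]), 'wrist_torque': array([-0.02832867, -0.02066031,  0.00849635]), 'grip_width': 0.08790953275737699} 0.0187
[[ 0.896 -0.001  0.444]
 [-0.444 -0.001  0.896]
 [-0.    -1.    -0.002]]
```

View pics/a.png

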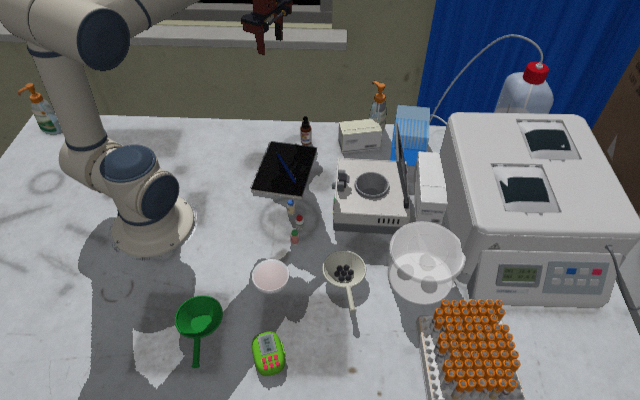

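View pics/b.png

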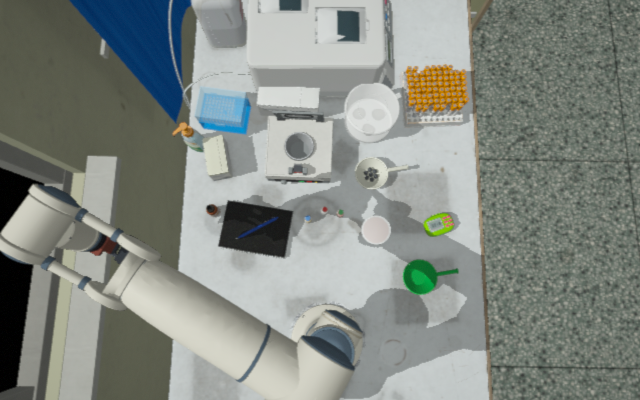

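The top picture shows three look-alikes: the white dish with dark balls at (371,173), handle right to (412,166); a plain white cup with no visible handle at (376,230); and the green dish at (420,277). I choose the first. The mill bowl is at (300,146) with the catch at (298,168), and the vials stand at (308,218), (325,211) and (340,213). The dropper is at (212,210). Next I locate them and check a close crop.

```bash
python3 - <<'E'
from h import *
b=load('top');a=load('scene')
P=cloud(b)
cv2.imwrite('pics/c.png',cv2.resize(b['img'][60:240,180:440],None,fx=3,fy=3,interpolation=cv2.INTER_CUBIC))
for n,u,v in [('beaker rim',347,110),('beaker c',372,118),('whitebox',290,98),('centrif',270,60),('tipbox',224,105),('carton',217,157),('black',256,228),('cup',376,230),('casetop',275,170),('bowlfloor',300,148)]:
    print(n,px(b,u,v).round(3))
# dish points
m=(np.abs(P[...,2]-.03)<.02)
u0=slice(355,425);v0=slice(150,195)
q=P[v0,u0].reshape(-1,3);I=b['img'][v0,u0].reshape(-1,3)
rim=q[(q[:,2]>.026)&(q[:,2]<.06)]
print(len(rim),rim.min(0),rim.max(0))
for h in [(384,171),(392,169),(400,167),(408,166)]: print(h,px(b,*h).round(3))
# case top plane
k=(np.abs(P[...,2]-.085)<.006); k[:, :250]=0;k[:,350:]=0;k[:100]=0;k[200:]=0
pts=P[k][:,:2].astype(np.float32); print(len(pts),cv2.minAreaRect(pts))
print('base axis cam',(-b['R'].T@b['t']).round(3))
E
```

```text
beaker rim [ 0.685 -0.05   0.114]
beaker c [ 0.663 -0.127  0.108]
whitebox [0.733 0.125 0.087]
centrif [0.787 0.176 0.222]
tipbox [0.695 0.323 0.116]
carton [0.542 0.344 0.076]
black [0.332 0.223 0.026]
cup [ 0.333 -0.148  0.014]
casetop [0.501 0.165 0.086]
bowlfloor [0.583 0.092 0.05 ]
360 [ 0.45917812 -0.24856188  0.02604501] [ 0.56297299 -0.08145635  0.04732304]
(384, 171) [ 0.519 -0.174  0.028]
(392, 169) [ 0.522 -0.197  0.042]
(400, 167) [ 0.527 -0.221  0.047]
(408, 166) [ 0.544 -0.256 -0.001]
3287 ((0.6028873920440674, 0.10944189876317978), (0.24787795543670654, 0.23268428444862366), 0.5932838320732117)
base axis cam [0.171 0.04  1.351]
```

View pics/c.png

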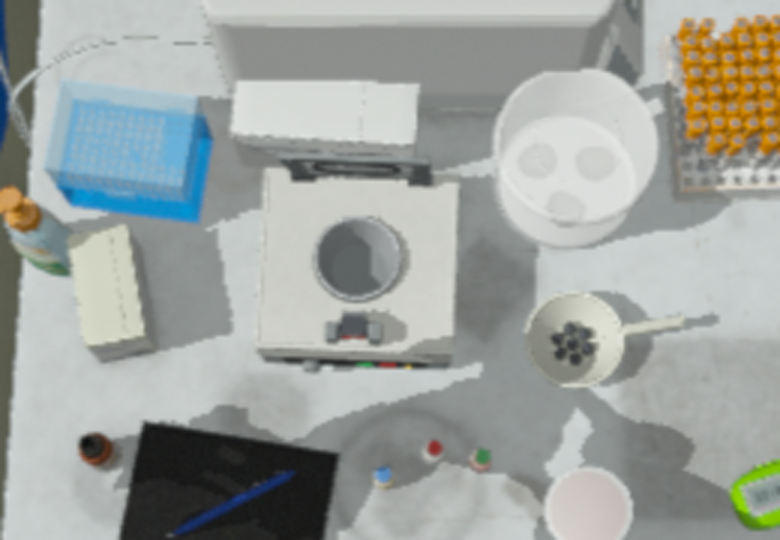

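The crop shows the dish with seven balls at crop (573,342), its handle running from (625,330) to (685,320), the bowl rim centred on (359,258), and the catch at (354,328). This confirms the choice of dish.

```bash
python3 - <<'E'
from h import *
b=load('top')
f=lambda x,y,z:px(b,180+(x+.5)/3-.5,60+(y+.5)/3-.5,z).round(4)
print('handle',f(625,330,.041),f(685,320,.041)); print('rim c',f(575,340,.032))
print('bowl',f(359,258,.092)); print('case corners',f(265,170,.085),f(460,182,.085),f(258,348,.085),f(452,354,.085))
print('catch',f(354,320,.115))
for n,x,y,z in [('b',384,470,.043),('r',435,445,.043),('g',482,455,.043),('drop',95,440,.1)]: print(n,f(x,y,z))
print('R tool',rot().as_matrix().round(3))
E
```

```text
handle [ 0.5197 -0.1843  0.041 ] [ 0.5314 -0.2472  0.041 ]
rim c [ 0.5105 -0.1332  0.032 ]
bowl [0.5771 0.0926 0.092 ]
case corners [0.6725 0.1918 0.085 ] [ 0.6627 -0.0093  0.085 ] [0.4836 0.1922 0.085 ] [ 0.4804 -0.0026  0.085 ]
catch [0.506  0.0952 0.115 ]
b [0.3681 0.0643 0.043 ]
r [0.3948 0.0126 0.043 ]
g [ 0.3851 -0.0355  0.043 ]
drop [0.385  0.3462 0.1   ]
R tool [[ 0.896 -0.001  0.444]
 [-0.444 -0.001  0.896]
 [-0.    -1.    -0.002]]
```

Call:
play_rows(rows=[0.756, 0, -0.746, 0.617, 1, 0.756, 0, -0.746, 0.617, 1, 0.756, 0, -0.746, 0.617, 1, 0.756, 0, -0.746, 0.617, 1, 0.756, 0, -0.746, 0.617, 1, 0.756, 0, -0.746, 0.617, 1, 0.756, 0, -0.746, 0.617, 1, 0.756, 0, -0.746, 0.617, 1, 0.756, 0, -0.746, 0.617, 1, 0.756, 0, -0.746, 0.617, 1, 0.756, 0, -0.746, 0.617, 1, 0.756, 0, -0.746, 0.617, 1, 0.756, 0, -0.746, 0.617, 1, 0.756, 0, -0.746, 0.617, 1, 0.756, 0, -0.746, 0.617, 1, 0.756, 0, -0.746, 0.617, 1, 0.756, 0, -0.746, 0.617, 1, 0.756, 0, -0.746, 0.617, 1])

```text
time: 1.9
tool_pos: [0.5258, -0.2161, 0.2212]
tool_rot: [-0.544, 0.544, -0.453, 0.451]
contact_force: [0.3, 0.4, 0.2]
grip_width: 0.0878
```

Now a short test of what the arm does when a commanded pose is out of reach. Every direct command keeps the tool pointing down, and tipping the dish needs a tilt.

Call:
play_rows(rows=[0, -0.9, 0, 0, 1, 0, -0.9, 0, 0, 1, 0, -0.9, 0, 0, 1, 0, -0.9, 0, 0, 1, 0, -0.9, 0, 0, 1, 0, -0.9, 0, 0, 1, 0, -0.9, 0, 0, 1, 0, -0.9, 0, 0, 1, 0, -0.9, 0, 0, 1, 0, -0.9, 0, 0, 1, 0, -0.9, 0, 0, 1, 0, -0.9, 0, 0, 1])

```text
time: 3.1
tool_pos: [0.3954, -0.1611, 0.6337]
tool_rot: [0.546, -0.542, 0.446, -0.457]
contact_force: [-0.1, 0.3, -0.4]
grip_width: 0.0879
```

```bash
python3 - <<'E'
from h import *
s=robot.sense();print(s['time'],s['joint_pos'].round(3),s['tool_pos']);print(rot().as_matrix().round(3))
E
```

```text
3.1 [-0.468  0.264  0.17   0.005  2.691 -0.65 ] [ 0.39543781 -0.16107851  0.63369445]
[[ 0.185  0.016  0.983]
 [-0.983 -0.006  0.185]
 [ 0.009 -1.     0.015]]
```

The arm gave up position and kept the tool vertical, so the tool cannot be tilted. New plan:
1. Carry the dish level and set its foot on the mill top beside the bowl, lip overhanging.
2. Regrip the handle's tail end so it can pivot in the pads, and raise the tail so gravity tips the dish over the bowl rim.

Going down to the handle first.

Call:
play_rows(rows=[0.098, 0.6885, 0.147, 0, 1, 0.098, 0.6885, 0.147, 0, 1, 0.098, 0.6885, 0.147, 0, 1, 0.098, 0.6885, 0.147, 0, 1, 0.098, 0.6885, 0.147, 0, 1, 0.098, 0.6885, 0.147, 0, 1, 0.098, 0.6885, 0.147, 0, 1, 0.098, 0.6885, 0.147, 0, 1, 0.098, 0.6885, 0.147, 0, 1, 0.098, 0.6885, 0.147, 0, 1, 0.098, 0.6885, 0.147, 0, 1, 0.098, 0.6885, 0.147, 0, 1, 0.098, 0.6885, 0.147, 0, 1])

```text
time: 4.4
tool_pos: [0.524, -0.2156, 0.115]
tool_rot: [0.545, -0.543, 0.449, -0.454]
contact_force: [-0.2, 0.4, 0.8]
grip_width: 0.0874
```

```bash
python3 - <<'E'
from h import *
s=robot.sense();print(s['time'],s['joint_pos'].round(3),s['tool_pos']);print(rot().as_matrix().round(3))
a=grab('wrist')
cv2.imwrite('pics/d.png',a['img'])
E
```

```text
4.4 [-0.451 -0.     1.515  0.002  1.62  -0.637] [ 0.52401317 -0.21560849  0.11498383]
[[ 0.185  0.007  0.983]
 [-0.983 -0.002  0.185]
 [ 0.003 -1.     0.007]]
```

View pics/d.png

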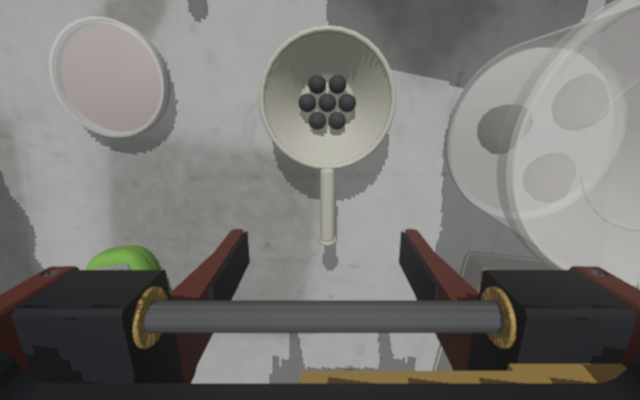

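The wrist view shows the dish with seven balls at (327,100) and its handle from (326,170) to (327,241). The cup at upper left has no handle.

```bash
python3 - <<'E'
from h import *
a=load('wrist')
h1,h2=px(a,326.5,172,.041),px(a,327.5,238,.041); print(h1,h2,(h1+h2)/2,np.degrees(np.arctan2(*(h1-h2)[:2][::-1])))
print('rim',px(a,328,97,.032))
s=robot.sense(); d=np.array([.0,0,0])
T=(h1+h2)/2; T[2]=.016
print('tool shift/0.75',(rot().inv().apply(T-s['tool_pos'])/.75).round(4))
E
```

```text
[ 0.52230971 -0.1880024   0.041     ] [ 0.53375502 -0.24347018  0.041     ] [ 0.52803237 -0.21573629  0.041     ] 101.65887868261645
rim [ 0.51294921 -0.13209528  0.032     ]
tool shift/0.75 [-0.0008  0.1366  0.0023]
```

Call:
play_rows(rows=[0, 0.06, 0.002, 0, 1, 0, 0.12, 0.002, 0, 1, 0, 0.137, 0.002, 0, 1, 0, 0.137, 0.002, 0, 1, 0, 0.137, 0.002, 0, 0, 0, 0.137, 0.002, 0, 0, 0, 0.137, 0.002, 0, 0, 0, 0.137, 0.002, 0, 0, 0, 0.137, 0.002, 0, 0, 0, 0.137, 0.002, 0, 0, 0, 0.137, 0.002, 0, 0, 0, 0.12, 0.002, 0, 0, 0, 0.1, 0.002, 0, 0, 0, 0.08, 0.002, 0, 0, 0, 0.06, 0.002, 0, 0, 0, 0.04, 0.002, 0, 0, 0, 0.02, 0.002, 0, 0, 0, 0, 0.002, 0, 0])

```text
time: 6.25
tool_pos: [0.5269, -0.2162, 0.1201]
tool_rot: [0.546, -0.542, 0.446, -0.457]
contact_force: [0.8, -0.5, -0.0]
grip_width: 0.0005
```

```bash
cat > dish.py <<'E'
from h import *
def dishpose(c, ctr, r=.14):
    """fit rim plane of white dish from scene cloud near ctr: prints normal"""
E
python3 - <<'E'
from h import *
s=robot.sense();print(s['time'],s['tool_pos'],s['contact_force'],s['grip_width'],s['wrist_torque']);
a=grab('wrist'); b=grab('scene')
i=np.hstack([cv2.resize(a['img'][:260,150:500],(540,400)),cv2.resize(b['img'][150:350,250:430],None,fx=1.4,fy=2)[:400]])
cv2.imwrite('pics/e.png',i); print(i.shape)
E
```

```text
6.25 [ 0.52689137 -0.21622007  0.12013069] [ 0.79210551 -0.52277468 -0.03216787] 0.0005301942359997026 [-0.049762    0.01690192 -0.02403988]
(400, 792, 3)
```

View pics/e.png

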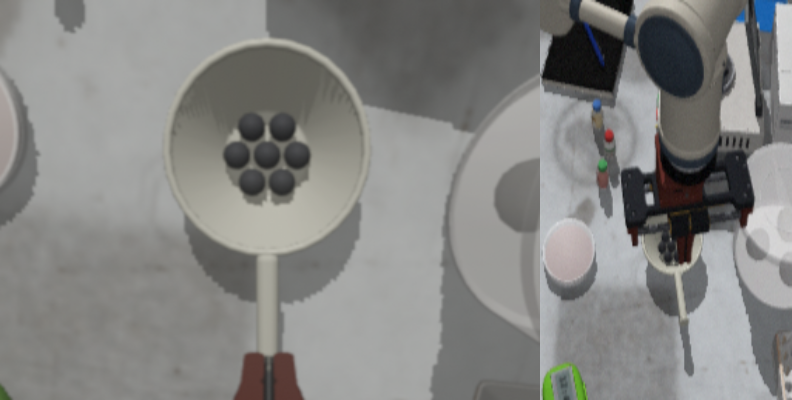

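The fingers shut fully without the handle. They close slowly, so I had already lifted before they met it, and the dish is undisturbed. Repeating from a narrower opening, with a longer wait.

Call:
play_rows(rows=[0, 0, 0, 0, 0.45, 0, 0, 0, 0, 0.45, 0, 0, 0, 0, 0.45, 0, 0, 0, 0, 0.45, 0, 0, 0, 0, 0.45, 0, 0.05, 0, 0, 0.45, 0, 0.1, 0, 0, 0.45, 0, 0.138, 0, 0, 0.45, 0, 0.138, 0, 0, 0.45, 0, 0.138, 0, 0, 0, 0, 0.138, 0, 0, 0, 0, 0.138, 0, 0, 0, 0, 0.138, 0, 0, 0, 0, 0.138, 0, 0, 0, 0, 0.138, 0, 0, 0])

```text
time: 7.85
tool_pos: [0.5291, -0.2174, 0.0166]
tool_rot: [0.546, -0.542, 0.446, -0.458]
contact_force: [0.8, -2.4, 4.3]
grip_width: 0.012
```

```bash
python3 - <<'E'
from h import *
s=robot.sense();print(s['time'],s['tool_pos'],s['contact_force'],s['grip_width'],s['wrist_torque']);print(rot().as_matrix().round(3))
E
```

```text
7.85 [ 0.5291414  -0.2173708   0.01656121] [ 0.80309468 -2.42913469  4.26090499] 0.011951561027761553 [-0.23707345  0.1058241   0.01094472]
[[ 0.184  0.017  0.983]
 [-0.983 -0.007  0.184]
 [ 0.01  -1.     0.015]]
```

Call:
play_rows(rows=[0, -0.01, 0, 0, 0, 0, -0.025, 0, 0, 0, 0, -0.045, 0, 0, 0, 0, -0.065, 0, 0, 0, 0, -0.085, 0, 0, 0, 0, -0.105, 0, 0, 0, 0, -0.125, 0, 0, 0, 0, -0.145, 0, 0, 0, 0, -0.165, 0, 0, 0, 0, -0.175, 0, 0, 0, 0, -0.18, 0, 0, 0])

```text
time: 8.95
tool_pos: [0.5268, -0.2162, 0.1514]
tool_rot: [0.546, -0.542, 0.446, -0.457]
contact_force: [-0.3, 0.2, -2.6]
grip_width: 0.0117
```

```bash
python3 - <<'E'
from h import *
s=robot.sense();print(s['time'],s['tool_pos'],s['contact_force'],s['grip_width'],s['wrist_torque'])
a=grab('wrist')
P=cloud(a)
# rim plane: fit points of dish between, relative to fingers
g=s['tool_pos']+[0,0,.0187]
d=P-g; ax=-rot().as_matrix()[:,0]; 
y=d@ax; x=d@rot().as_matrix()[:,2]; z=d[...,2]
# handle-top profile & rim far edge
for lo,hi in [(.015,.03),(.03,.045),(.05,.07),(.11,.13),(.13,.142)]:
    k=(y>lo)&(y<hi)&(np.abs(x)<.02)&(z>-.15); print(lo,k.sum(),z[k].max() if k.any() else None,np.median(z[k]) if k.any() else None)
k=(z>-.1)&(y>.02)&(y<.2)&(abs(x)<.06);print(y[k].max())
cv2.imwrite('pics/f.png',a['img'])
E
```

```text
8.95 [ 0.52675915 -0.21617462  0.1513556 ] [-0.32919385  0.20634054 -2.61130973] 0.011660872514255032 [-0.19800354 -0.01094415  0.00852817]
0.015 14319 0.09984462019116977 0.0864972422145939
0.03 7764 0.08769828703080287 0.07479704663262624
0.05 2866 -0.013257123954488331 -0.02183983223920187
0.11 3213 -0.008287522293564276 -0.017382268455831823
0.13 0 None None
0.1230412760681424
```

View pics/f.png

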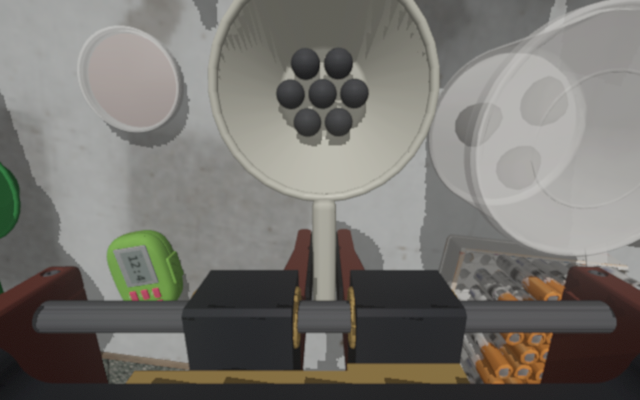

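The dish is held level with all seven balls centred at about (322,90), and the grip reads 12 mm. Now carrying it level to above the mill's right-hand side, lip towards the bowl.

Call:
play_rows(rows=[-0.01, 0, 0.005, 0.005, 0, -0.025, 0, 0.014, 0.018, 0, -0.045, 0, 0.025, 0.034, 0, -0.065, 0, 0.036, 0.05, 0, -0.085, 0, 0.047, 0.065, 0, -0.105, 0, 0.058, 0.08, 0, -0.125, 0, 0.069, 0.095, 0, -0.145, 0, 0.08, 0.11, 0, -0.162, 0, 0.089, 0.122, 0, -0.174, 0, 0.095, 0.131, 0, -0.181, 0, 0.098, 0.135, 0, -0.181, 0, 0.098, 0.135, 0])

```text
time: 10.2
tool_pos: [0.5734, -0.068, 0.1491]
tool_rot: [-0.498, 0.494, -0.5, 0.508]
contact_force: [-0.1, -0.8, -3.0]
grip_width: 0.0119
```

```bash
python3 - <<'E'
from h import *
s=robot.sense();print(s['time'],s['tool_pos'],s['contact_force'],s['grip_width']);print(rot().as_matrix().round(3))
a=grab('wrist');b=grab('top')
cv2.imwrite('pics/g.png',np.hstack([cv2.resize(a['img'],(480,300)),cv2.resize(b['img'][110:190,260:345],(318,300),interpolation=cv2.INTER_CUBIC)]))
E
```

```text
10.2 [ 0.57336987 -0.0680385   0.14912827] [-0.10340577 -0.81185928 -3.02370592] 0.01187158135286074
[[-0.016  0.013  1.   ]
 [-1.    -0.005 -0.016]
 [ 0.004 -1.     0.013]]
```

View pics/g.png

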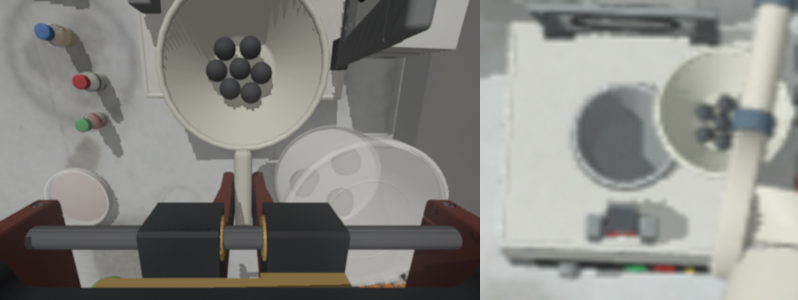

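The wrist view shows the balls still centred in the dish at (238,68), with the lid edge to its right. In the top crop the bowl is at (625,137), spanning x 573 to 678, and the dish is beside it at (720,112) with the catch clear.

```bash
python3 - <<'E'
from h import *
b=load('top')
f=lambda x,y,z:px(b,260+(x-480)/318*85,110+y/300*80,z).round(4)
print('bowl L/R',f(573,137,.092),f(678,137,.092),'T/B',f(625,85,.092),f(625,189,.092))
print('dish left edge',f(656,110,.165),'front/back',f(722,45,.165),f(722,178,.165))
print('case L/R edges',f(510,150,.085), 'hidden R')
E
```

```text
bowl L/R [0.5737 0.1364 0.092 ] [0.575  0.0513 0.092 ] T/B [0.6185 0.0953 0.092 ] [0.5308 0.0933 0.092 ]
dish left edge [0.5729 0.0678 0.165 ] front/back [0.6261 0.0178 0.165 ] [0.5197 0.0166 0.165 ]
case L/R edges [0.5641 0.1879 0.085 ] hidden R
```

Call:
play_rows(rows=[-0.004, 0.008, 0.001, 0, 0, -0.004, 0.02, 0.001, 0, 0, -0.004, 0.033, 0.001, 0, 0, -0.004, 0.045, 0.001, 0, 0, -0.004, 0.055, 0.001, 0, 0, -0.004, 0.06, 0.001, 0, 0, -0.004, 0.063, 0.001, 0, 0, -0.004, 0.065, 0.001, 0, 0, -0.004, 0.066, 0.001, 0, 0, -0.004, 0.066, 0.001, 0, 0])

```text
time: 11.3
tool_pos: [0.5754, -0.0664, 0.1016]
tool_rot: [-0.498, 0.493, -0.499, 0.509]
contact_force: [-2.0, -0.9, 3.3]
grip_width: 0.0119
```

```bash
python3 - <<'E'
from h import *
s=robot.sense();print(s['time'],s['tool_pos'],s['contact_force'],s['grip_width'],s['wrist_torque'])
E
```

```text
11.3 [ 0.57539137 -0.06643559  0.10164423] [-2.03269725 -0.85808637  3.34980043] 0.011904516565279865 [-0.08016112  0.5378061   0.20976897]
```

Call:
play_rows(rows=[0, -0.001, 0, 0, 0, 0, -0.001, 0, 0, 0.4, 0, -0.001, 0, 0, 0.4, 0, -0.001, 0, 0, 0.4, 0, -0.001, 0, 0, 0.4, 0.01, -0.016, 0, 0, 0.4, 0.03, -0.03, 0, 0, 0.4, 0.045, -0.034, 0, 0, 0.4, 0.045, -0.034, 0, 0, 0.4])

```text
time: 12.2
tool_pos: [0.5747, -0.1022, 0.1277]
tool_rot: [-0.498, 0.492, -0.499, 0.511]
contact_force: [-0.1, -0.4, -0.1]
grip_width: 0.0353
```

```bash
python3 - <<'E'
from h import *
s=robot.sense();print(s['time'],s['tool_pos'],s['contact_force'],s['grip_width'],s['wrist_torque'])
print(rot().as_matrix().round(3))
a=grab('wrist');P=cloud(a)
cv2.imwrite('pics/h.png',a['img'])
E
```

```text
12.2 [ 0.57468365 -0.10221905  0.12772622] [-0.06707617 -0.40395953 -0.10094371] 0.03531958626009392 [-0.05924909  0.02663125 -0.01817524]
[[-0.02   0.017  1.   ]
 [-1.    -0.006 -0.019]
 [ 0.006 -1.     0.017]]
```

View pics/h.png

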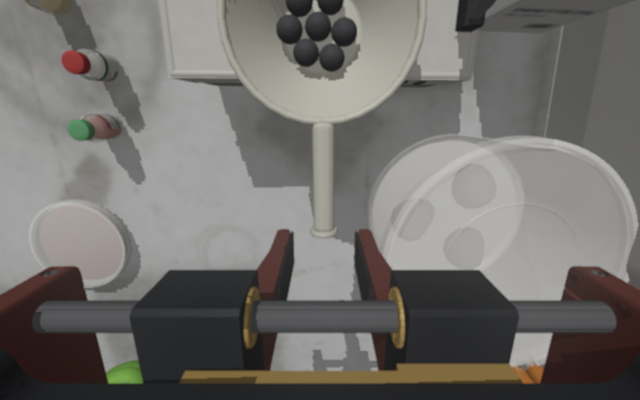

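The dish stands by itself on the mill, its foot on the case top and its handle free. The handle root is at (323,125), the tail end at (324,234), and the balls are still in.

```bash
python3 - <<'E'
from h import *
a=load('wrist');s=robot.sense()
t=px(a,324,234,.126);r=px(a,323,125,.119);print(t,r)
for v in (140,180,220,230,236,240): print(v,px(a,324,v).round(4))
print('tip proj',proj(a,s['tool_pos']))
E
```

```text
[ 0.57605429 -0.09673633  0.126     ] [ 0.57678313 -0.03513395  0.119     ]
140 [ 0.5771 -0.0426  0.126 ]
180 [ 0.5766 -0.0641  0.1273]
220 [ 0.5762 -0.0879  0.1263]
230 [ 0.5761 -0.0941  0.1263]
236 [ 0.576  -0.0971  0.1281]
240 [ 0.5771 -0.157   0.0017]
tip proj [321.37545553 241.870563  ]
```

Call:
play_rows(rows=[0.001, 0.004, 0.002, 0, 0.4, 0.001, 0.0085, 0.002, 0, 0.4, 0.001, 0.0085, 0.002, 0, 0, 0.001, 0.0085, 0.002, 0, 0, 0.001, 0.0085, 0.002, 0, 0, 0.001, 0.0085, 0.002, 0, 0, 0.001, 0.0085, 0.002, 0, 0, 0.001, 0.0085, 0.002, 0, 0, 0, 0.002, 0.002, 0, 0, -0.003, -0.013, 0.002, 0, 0, -0.006, -0.028, 0.002, 0, 0, -0.011, -0.041, 0.002, 0, 0, -0.014, -0.05, 0.002, 0, 0])

```text
time: 13.55
tool_pos: [0.5758, -0.0889, 0.1655]
tool_rot: [-0.498, 0.493, -0.499, 0.51]
contact_force: [0.1, 0.4, -1.7]
grip_width: 0.0105
```

```bash
python3 - <<'E'
from h import *
s=robot.sense();print(s['time'],s['tool_pos'],s['contact_force'],s['grip_width'],s['wrist_torque'])
a=grab('wrist');P=cloud(a);b=grab('scene')
for v in range(0,240,20): print(v,px(a,324,v).round(4),a['img'][v,324])
cv2.imwrite('pics/i.png',np.hstack([cv2.resize(a['img'],(480,300)),cv2.resize(b['img'][140:240,310:415],(315,300),interpolation=cv2.INTER_CUBIC)]))
E
```

```text
13.55 [ 0.57575716 -0.0889458   0.16552319] [ 0.10191162  0.38789219 -1.74528151] 0.010530521663646174 [-0.06386982  0.05298058 -0.00413169]
0 [0.5804 0.0543 0.1021] [118 126 128]
20 [0.5803 0.0439 0.0974] [118 127 129]
40 [0.5799 0.0299 0.1071] [60 58 57]
60 [0.5796 0.0172 0.1116] [55 53 53]
80 [0.5796 0.0059 0.1   ] [101 110 111]
100 [ 0.5793 -0.0076  0.1057] [176 186 187]
120 [ 0.5788 -0.0203  0.1268] [160 171 172]
140 [ 0.5782 -0.0305  0.1517] [165 176 178]
160 [ 0.5779 -0.0413  0.156 ] [164 175 176]
180 [ 0.5777 -0.0514  0.1625] [164 174 175]
200 [ 0.5775 -0.0626  0.1641] [164 174 176]
220 [ 0.5772 -0.0727  0.1694] [164 174 175]
```

View pics/i.png

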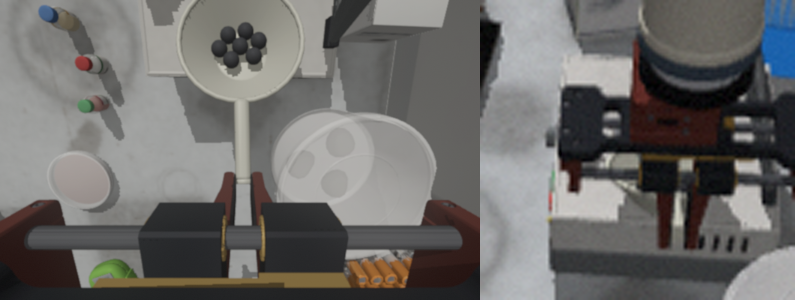

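The dish is pivoting in the pads as intended. It is tipped about 22° over the bowl rim, with all seven balls still in at (240,45). I continue the arc slowly.

Call:
play_rows(rows=[-0.005, -0.008, 0, 0, 0, -0.013, -0.018, 0, 0, 0, -0.022, -0.029, 0, 0, 0, -0.032, -0.039, 0, 0, 0, -0.042, -0.048, 0, 0, 0, -0.048, -0.0535, 0, 0, 0, -0.048, -0.0535, 0, 0, 0])

```text
time: 14.35
tool_pos: [0.5757, -0.0524, 0.2047]
tool_rot: [-0.499, 0.493, -0.499, 0.509]
contact_force: [-0.1, -1.9, 0.9]
grip_width: 0.0106
```

```bash
cat > t.py <<'E'
from h import *
s=robot.sense();print(s['time'],s['tool_pos'],s['contact_force'],s['grip_width'],s['wrist_torque'])
a=grab('wrist');P=cloud(a)
h=[px(a,324,v) for v in range(0,240,4)]
t=s['tool_pos']
for p in h[::3]: print(p.round(4))
E
python3 t.py
```

```text
14.35 [ 0.57573298 -0.05238718  0.20471363] [-0.05850528 -1.92101     0.87217598] 0.010580196337187611 [-0.48275438  0.05513141  0.0262561 ]
[0.5822 0.1191 0.0463]
[0.582  0.1087 0.0488]
[0.5818 0.099  0.048 ]
[0.5817 0.0892 0.0464]
[0.5806 0.0699 0.0984]
[0.5805 0.0614 0.0954]
[0.5803 0.0521 0.0967]
[0.5802 0.0429 0.095 ]
[0.5798 0.0329 0.1088]
[0.5795 0.0236 0.118 ]
[0.5796 0.0141 0.1078]
[0.5793 0.0051 0.1177]
[ 0.5789 -0.0031  0.1292]
[ 0.5782 -0.0056  0.1743]
[ 0.578  -0.0119  0.1816]
[ 0.5778 -0.0182  0.1875]
[ 0.5776 -0.0241  0.1933]
[ 0.5774 -0.0301  0.1979]
[ 0.5772 -0.0357  0.2032]
[ 0.5771 -0.0413  0.2073]
```

It is now at about 43°, with the lip about 16 mm inside the bowl's near edge. The next stroke pours.

Call:
play_rows(rows=[0, -0.005, 0, 0, 0, -0.006, -0.011, 0, 0, 0, -0.013, -0.016, 0, 0, 0, -0.02, -0.021, 0, 0, 0, -0.028, -0.026, 0, 0, 0, -0.036, -0.03, 0, 0, 0, -0.044, -0.034, 0, 0, 0, -0.051, -0.037, 0, 0, 0, -0.051, -0.037, 0, 0, 0, -0.051, -0.037, 0, 0, 0])

```text
time: 15.4
tool_pos: [0.5757, -0.0145, 0.2313]
tool_rot: [-0.498, 0.493, -0.499, 0.509]
contact_force: [0.4, 0.5, -1.2]
grip_width: 0.0107
```

```bash
python3 t.py; python3 - <<'E'
from h import *
a=load('wrist');b=grab('top');c=grab('scene')
z=lambda c,y0,y1,x0,x1,w,h:cv2.resize(c['img'][y0:y1,x0:x1],(w,h),interpolation=cv2.INTER_CUBIC)
cv2.imwrite('pics/j.png',np.hstack([z(a,0,250,160,480,400,312),z(b,110,190,260,345,330,312)]))
E
```

```text
15.4 [ 0.57568353 -0.01453987  0.23129241] [ 0.3976984   0.47832931 -1.19780393] 0.01073097616599829 [-0.12392871  0.06392162 -0.01695308]
[0.5818 0.1531 0.086 ]
[0.5816 0.1438 0.0857]
[0.5813 0.1322 0.0944]
[0.5815 0.1266 0.0751]
[0.5816 0.1187 0.0615]
[0.5812 0.106  0.0741]
[0.5815 0.098  0.0477]
[0.5813 0.0861 0.0469]
[0.5803 0.0721 0.0984]
[0.5801 0.0615 0.1021]
[0.5799 0.0509 0.1047]
[0.5797 0.0401 0.1055]
[0.5793 0.0305 0.1178]
[0.579  0.022  0.1331]
[0.5781 0.0232 0.1938]
[0.5779 0.0167 0.2014]
[0.5776 0.0115 0.2118]
[0.5757 0.0615 0.394 ]
[0.5772 0.001  0.2264]
[ 0.5771 -0.0038  0.2331]
```

View pics/j.png

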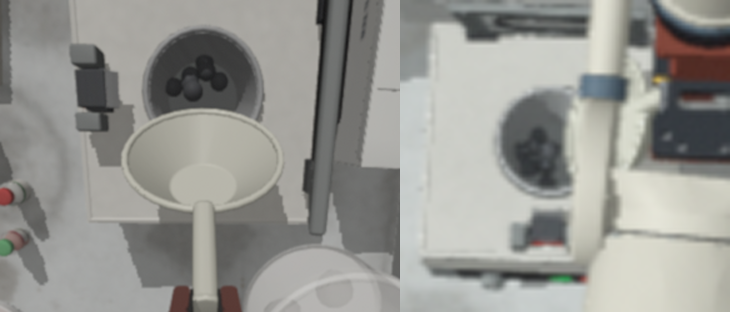

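The balls have left the dish, which shows empty at (203,175), and they lie in the bowl at about (200,78). I tip a little further to be sure, then go back along the same arc.

Call:
play_rows(rows=[-0.01, -0.006, 0, 0, 0, -0.018, -0.01, 0, 0, 0, -0.018, -0.01, 0, 0, 0, -0.018, -0.01, 0, 0, 0, -0.01, -0.006, 0, 0, 0, 0, 0, 0, 0, 0, 0.012, 0.006, 0, 0, 0, 0.024, 0.014, 0, 0, 0, 0.037, 0.024, 0, 0, 0, 0.05, 0.035, 0, 0, 0, 0.061, 0.045, 0, 0, 0, 0.072, 0.057, 0, 0, 0, 0.083, 0.068, 0, 0, 0, 0.092, 0.079, 0, 0, 0, 0.099, 0.088, 0, 0, 0, 0.103, 0.1, 0, 0, 0])

```text
time: 17.15
tool_pos: [0.5753, -0.0924, 0.1556]
tool_rot: [-0.498, 0.493, -0.5, 0.509]
contact_force: [0.1, -1.7, 2.2]
grip_width: 0.0108
```

```bash
python3 t.py
```

```text
17.15 [ 0.5753291  -0.09244657  0.15562248] [ 0.09736125 -1.68127198  2.20632735] 0.010771185066809092 [-0.25857228  0.03761449  0.0124817 ]
[0.5797 0.0485 0.1001]
[0.5796 0.0428 0.0966]
[0.5796 0.0365 0.0943]
[0.5795 0.0298 0.0923]
[0.5793 0.0221 0.0947]
[0.5792 0.0146 0.0953]
[0.579  0.0067 0.0986]
[ 0.5789 -0.0009  0.0993]
[ 0.5787 -0.0087  0.1025]
[ 0.5784 -0.0164  0.1136]
[ 0.5781 -0.0235  0.1252]
[ 0.5778 -0.0293  0.1444]
[ 0.5776 -0.0356  0.1474]
[ 0.5775 -0.042   0.1497]
[ 0.5773 -0.0484  0.1515]
[ 0.5772 -0.0548  0.1534]
[ 0.5771 -0.0613  0.1547]
[ 0.577  -0.0676  0.157 ]
[ 0.5768 -0.0739  0.1592]
[ 0.5767 -0.0806  0.1603]
```

Call:
play_rows(rows=[0.004, 0.01, 0, 0, 0, 0.007, 0.02, 0, 0, 0, 0.01, 0.03, 0, 0, 0, 0.013, 0.038, 0, 0, 0, 0.014, 0.044, 0, 0, 0, 0.014, 0.044, 0, 0, 0])

```text
time: 17.8
tool_pos: [0.5753, -0.1029, 0.1225]
tool_rot: [-0.498, 0.494, -0.5, 0.509]
contact_force: [-0.5, -0.4, 0.1]
grip_width: 0.0107
```

```bash
python3 t.py; python3 - <<'E'
from h import *
a=load('wrist');b=grab('top')
z=lambda c,y0,y1,x0,x1,w,h:cv2.resize(c['img'][y0:y1,x0:x1],(w,h),interpolation=cv2.INTER_CUBIC)
cv2.imwrite('pics/k.png',np.hstack([z(a,0,250,160,480,400,312),z(b,125,170,275,325,346,312)]))
E
```

```text
17.8 [ 0.57527635 -0.10290554  0.1225371 ] [-0.51831753 -0.43302041  0.06348502] 0.010719073481718298 [ 0.006549    0.10214203 -0.02236961]
[0.5791 0.0311 0.0904]
[0.579  0.0248 0.092 ]
[0.5789 0.0187 0.0921]
[0.5788 0.0124 0.093 ]
[0.5787 0.0067 0.0901]
[ 0.5786 -0.      0.0922]
[ 0.5785 -0.0065  0.0922]
[ 0.5783 -0.0134  0.0958]
[ 0.5781 -0.0203  0.1036]
[ 0.5779 -0.0269  0.1093]
[ 0.5777 -0.0331  0.1162]
[ 0.5775 -0.0385  0.1281]
[ 0.5774 -0.0445  0.1285]
[ 0.5773 -0.0506  0.1288]
[ 0.5772 -0.057   0.1281]
[ 0.5771 -0.0634  0.1282]
[ 0.577  -0.0701  0.1276]
[ 0.5769 -0.0762  0.1297]
[ 0.5768 -0.0835  0.1284]
[ 0.5766 -0.0904  0.1289]
```

View pics/k.png

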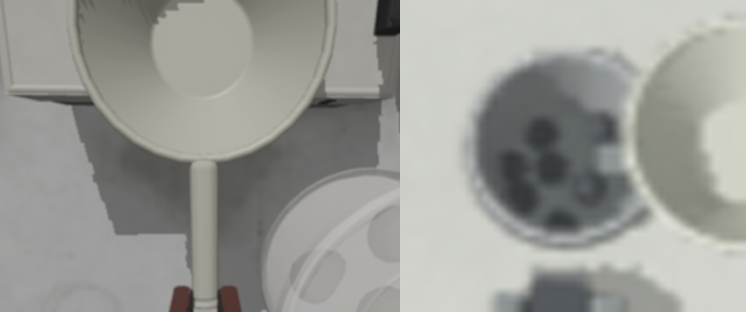

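In the top crop all seven balls are in the bowl, at (541,133), (605,125), (512,163), (550,168), (520,195), (590,187) and (563,220). The dish is level and empty. I regrip it firmly at the handle centre.

Call:
play_rows(rows=[0, 0, 0, 0, 0.4, 0, 0, 0, 0, 0.4, 0, 0, 0, 0, 0.4, 0, 0, 0, 0, 0.4, -0.016, 0.003, 0, 0, 0.4, -0.035, 0.015, 0, 0, 0.4, -0.048, 0.027, 0, 0, 0.4, -0.048, 0.027, 0, 0, 0.4, -0.048, 0.027, 0, 0, 0, -0.048, 0.027, 0, 0, 0, -0.048, 0.027, 0, 0, 0, -0.048, 0.027, 0, 0, 0, -0.048, 0.027, 0, 0, 0, -0.048, 0.027, 0, 0, 0])

```text
time: 19.3
tool_pos: [0.5768, -0.0675, 0.1036]
tool_rot: [-0.498, 0.493, -0.499, 0.509]
contact_force: [0.1, -0.8, 1.5]
grip_width: 0.012
```

Call:
play_rows(rows=[0, -0.01, 0, 0, 0, 0, -0.025, 0, 0, 0, 0, -0.045, 0, 0, 0, 0.02, -0.06, -0.01, 0, 0, 0.05, -0.062, -0.025, 0, 0, 0.085, -0.062, -0.043, 0, 0, 0.12, -0.062, -0.06, 0, 0, 0.155, -0.062, -0.075, 0, 0, 0.185, -0.062, -0.088, 0, 0, 0.198, -0.06, -0.092, 0, 0, 0.2, -0.03, -0.092, 0, 0, 0.2, 0, -0.092, 0, 0, 0.2, 0.035, -0.092, 0, 0, 0.2, 0.065, -0.092, 0, 0, 0.2, 0.09, -0.092, 0, 0, 0.2, 0.102, -0.092, 0, 0, 0.2, 0.106, -0.092, 0, 0, 0.2, 0.106, -0.092, 0, 0])

```text
time: 21.1
tool_pos: [0.5064, -0.2164, 0.024]
tool_rot: [-0.498, 0.493, -0.499, 0.509]
contact_force: [-0.4, -0.3, -1.0]
grip_width: 0.0117
```

```bash
python3 t.py|head -1;python3 -c "
from h import *
print(rot().as_matrix().round(3))"
```

```text
21.1 [ 0.5064204  -0.21635935  0.02397077] [-0.44535005 -0.31379642 -1.01761992] 0.011701472684618455 [-0.06816127  0.02909787  0.01229953]
[[-0.017  0.016  1.   ]
 [-1.    -0.006 -0.017]
 [ 0.005 -1.     0.016]]
```

Call:
play_rows(rows=[0, 0.003, 0, 0, 0, 0, 0.006, 0, 0, 0, 0, 0.0075, 0, 0, 0, 0, 0.0075, 0, 0, 0])

```text
time: 21.55
tool_pos: [0.5066, -0.2165, 0.0185]
tool_rot: [-0.498, 0.493, -0.499, 0.509]
contact_force: [0.1, -0.8, 0.7]
grip_width: 0.0119
```

Call:
play_rows(rows=[0, 0, 0, 0, 0.4, 0, 0, 0, 0, 0.4, 0, 0, 0, 0, 0.4, 0, 0, 0, 0, 0.4, 0, -0.02, 0, 0, 0.4, 0, -0.06, 0, 0, 0.4, 0, -0.12, 0, 0, 0.4, 0, -0.18, 0, 0, 0, 0, -0.24, 0, 0, 0, 0, -0.3, 0, 0, 0, 0, -0.36, 0, 0, 0, 0, -0.4, 0, 0, 0, 0, -0.4, 0, 0, 0])

```text
time: 22.85
tool_pos: [0.5025, -0.215, 0.3252]
tool_rot: [-0.499, 0.492, -0.496, 0.513]
contact_force: [0.5, 0.6, 0.3]
grip_width: 0.0006
```

```bash
python3 - <<'E'
from h import *
s=robot.sense();print(s['time'],s['tool_pos'],s['joint_pos'].round(2),s['contact_force'],s['grip_width'])
a=grab('wrist');b=grab('top');c=grab('scene')
P=cloud(b)
# dish rim points
for cc in (a,b):
    P=cloud(cc); q=P[(abs(P[...,0]-.508)<.07)&(abs(P[...,1]+.133)<.065)&(P[...,2]>.024)&(P[...,2]<.05)]
    print(len(q),q.mean(0) if len(q) else '')
    if len(q)>30:
        A=np.c_[q[:,:2],np.ones(len(q))]; print(np.linalg.lstsq(A,q[:,2],rcond=None)[0])
# lid points in top & scene: dump above z .1 near mill
for cc in (b,c,a):
    P=cloud(cc); k=(P[...,2]>.12)&(P[...,2]<.26)&(P[...,0]>.58)&(P[...,0]<.72)&(P[...,1]>0)&(P[...,1]<.19); q=P[k]
    print(len(q), q.min(0) if len(q) else '', q.max(0) if len(q) else '')
    if len(q):
        t=q[q[:,2]>np.quantile(q[:,2],.9)]; print('top',t.mean(0))
E
```

```text
22.85 [ 0.50250848 -0.21503323  0.32517169] [-0.47 -0.03  1.17  0.    1.98 -0.45] [0.51533944 0.59991146 0.28616513] 0.000594225042393396
1989 [ 0.50824561 -0.13607298  0.03103299]
[-0.00225129 -0.01579268  0.03002824]
246 [ 0.51404846 -0.12273097  0.03016752]
[-0.0101332   0.0156919   0.03730236]
358 [0.61826807 0.02261153 0.12010694] [0.65615659 0.1617475  0.24517146]
top [0.62322836 0.08571776 0.24349004]
343 [0.62006802 0.01825424 0.12014772] [0.66201592 0.16084195 0.24573398]
top [0.62407108 0.09521454 0.24411697]
0
```

The dish stands on the bench: the wrist-cloud fit gives about 0.016 rad of tilt and the rim at 31 mm. The lid's top edge is at x=0.62, z=0.244. Moving over and behind the lid with the fingers shut.

Call:
play_rows(rows=[-0.05, 0, 0.02, 0, 0, -0.11, 0, 0.055, 0, 0, -0.17, 0, 0.09, 0, 0, -0.23, 0, 0.12, 0, 0, -0.29, 0, 0.155, 0, 0, -0.35, 0, 0.19, 0, 0, -0.4, 0, 0.215, 0, 0, -0.416, 0, 0.222, 0, 0, -0.416, 0, 0.222, 0, 0, -0.416, 0, 0.222, 0, 0])

```text
time: 24.0
tool_pos: [0.6733, 0.0934, 0.3175]
tool_rot: [-0.497, 0.494, -0.5, 0.509]
contact_force: [-0.0, -0.7, 0.7]
grip_width: 0.0005
```

```bash
python3 - <<'E'
from h import *
s=robot.sense();print(s['time'],s['tool_pos'],s['joint_pos'].round(2),s['contact_force']);print(rot().as_matrix().round(3))
E
```

```text
24.0 [0.6733381  0.09339346 0.31754604] [ 0.09  0.36  0.75 -0.01  2.02  0.11] [-0.04011786 -0.68448969  0.70966859]
[[-0.018  0.012  1.   ]
 [-1.    -0.006 -0.017]
 [ 0.006 -1.     0.012]]
```

Call:
play_rows(rows=[0, 0.045, 0, 0, 0, 0, 0.09, 0, 0, 0, 0, 0.125, -0.002, 0, 0, 0, 0.137, -0.01, 0, 0, 0, 0.1335, -0.028, 0, 0, 0, 0.1335, -0.04, 0, 0, 0, 0.137, -0.056, 0, 0, 0, 0.141, -0.0715, 0, 0, 0, 0.149, -0.086, 0, 0, 0.001, 0.158, -0.1, 0, 0, 0.001, 0.168, -0.113, 0, 0, 0.001, 0.18, -0.1256, 0, 0, 0.001, 0.193, -0.136, 0, 0, 0.001, 0.206, -0.146, 0, 0, 0.001, 0.221, -0.154, 0, 0, 0.001, 0.236, -0.1606, 0, 0, 0.001, 0.244, -0.163, 0, 0, 0.001, 0.252, -0.1656, 0, 0, 0.001, 0.252, -0.1656, 0, 0])

```text
time: 25.9
tool_pos: [0.552, 0.0939, 0.1279]
tool_rot: [-0.498, 0.493, -0.499, 0.509]
contact_force: [-1.0, -2.1, 3.9]
grip_width: 0.0003
```

```bash
python3 - <<'E'
from h import *
s=robot.sense();print(s['time'],s['tool_pos'],s['joint_pos'].round(2),s['contact_force'])
c=grab('scene');P=cloud(c)
k=(P[...,2]>.1)&(P[...,2]<.16)&(P[...,0]>.5)&(P[...,0]<.67)&((abs(P[...,1]-.035)<.012)|(abs(P[...,1]-.151)<.012)); q=P[k]
for lo in np.arange(.5,.67,.02):
    z=q[(q[:,0]>lo)&(q[:,0]<=lo+.02),2]; print(round(lo,2),len(z),np.median(z).round(4) if len(z) else '')
E
```

```text
25.9 [0.55200541 0.09394013 0.12791134] [ 0.11 -0.03  1.52 -0.01  1.64  0.13] [-1.02913466 -2.05998416  3.89679876]
0.5 20 0.1317
0.52 98 0.1297
0.54 65 0.1249
0.56 80 0.1205
0.58 109 0.1165
0.6 100 0.1131
0.62 103 0.1087
0.64 97 0.1044
0.66 38 0.1027
```

Call:
play_rows(rows=[0, 0.0027, -0.001, 0, 0, 0, 0.0054, -0.001, 0, 0, 0, 0.008, -0.002, 0, 0, 0, 0.0107, -0.002, 0, 0, 0, 0.0134, -0.003, 0, 0, 0, 0.016, -0.003, 0, 0, 0, 0.0187, -0.004, 0, 0, 0, 0.0214, -0.004, 0, 0, 0, 0.024, -0.005, 0, 0, 0, 0.0267, -0.005, 0, 0, 0, 0.0294, -0.005, 0, 0, 0, 0.031, -0.005, 0, 0, 0, 0.031, -0.005, 0, 0])

```text
time: 27.25
tool_pos: [0.549, 0.0949, 0.1043]
tool_rot: [-0.498, 0.493, -0.499, 0.509]
contact_force: [1.5, 0.4, 4.0]
grip_width: 0.0006
```

Call:
play_rows(rows=[0, 0.0008, 0, 0, 0, 0, 0.0015, 0, 0, 0, 0, 0.002, 0, 0, 0, 0, 0.002, 0, 0, 0])

```text
time: 27.65
tool_pos: [0.5489, 0.0949, 0.103]
tool_rot: [-0.498, 0.493, -0.499, 0.509]
contact_force: [1.3, 0.3, 4.1]
grip_width: 0.0003
```

Call:
play_rows(rows=[0, 0.0008, 0, 0, 0, 0, 0.0015, 0, 0, 0, 0, 0.0015, 0, 0, 0])

```text
time: 27.95
tool_pos: [0.5489, 0.0948, 0.1019]
tool_rot: [-0.498, 0.493, -0.5, 0.509]
contact_force: [0.8, 0.7, 3.6]
grip_width: 0.0006
```

Call:
play_rows(rows=[0, 0.0008, 0, 0, 0, 0, 0.0015, 0, 0, 0, 0, 0.0015, 0, 0, 0])

```text
time: 28.25
tool_pos: [0.5488, 0.0948, 0.101]
tool_rot: [-0.498, 0.493, -0.499, 0.509]
contact_force: [0.5, 1.3, 4.6]
grip_width: 0.0002
```

Call:
play_rows(rows=[0, 0.0008, 0, 0, 0, 0, 0.0015, 0, 0, 0, 0, 0.0015, 0, 0, 0])

```text
time: 28.55
tool_pos: [0.5489, 0.0948, 0.1006]
tool_rot: [-0.498, 0.493, -0.499, 0.509]
contact_force: [-1.1, 1.0, 7.6]
grip_width: 0.0007
```

The force is rising with little travel, so the lid is on its hard stop. Now easing off, to see whether the catch holds it.

Call:
play_rows(rows=[0, -0.003, 0, 0, 0, 0, -0.006, 0, 0, 0, 0, -0.012, 0, 0, 0, 0, -0.02, 0, 0, 0, 0, -0.06, 0, 0, 0, 0, -0.12, 0, 0, 0, 0, -0.18, 0, 0, 0, 0, -0.24, 0, 0, 0, 0, -0.27, 0, 0, 0, 0.1, -0.3, 0, 0, 0, 0.16, -0.3, 0, 0, 0, 0.22, -0.3, 0, 0, 0, 0.28, -0.3, 0, 0, 0, 0.34, -0.3, 0, 0, 0, 0.34, -0.3, 0, 0, 0])

```text
time: 30.05
tool_pos: [0.5403, -0.1641, 0.3247]
tool_rot: [-0.496, 0.493, -0.501, 0.51]
contact_force: [0.5, 0.3, -0.9]
grip_width: 0.0001
```

```bash
python3 - <<'E'
from h import *
s=robot.sense();print(s['time'],s['tool_pos'],s['contact_force'])
c=grab('scene');b=grab('top')
for cc in (c,b):
    P=cloud(cc)
    k=(P[...,2]>.094)&(P[...,2]<.26)&(P[...,0]>.5)&(P[...,0]<.66)&((abs(P[...,1]-.035)<.01)|(abs(P[...,1]-.151)<.01)); q=P[k]
    print(len(q),np.polyfit(q[:,0],q[:,2],1),q[:,2].max())
P=cloud(b); q=P[(abs(P[...,0]-.508)<.07)&(abs(P[...,1]+.133)<.065)&(P[...,2]>.024)&(P[...,2]<.05)]
print(len(q),q.mean(0),np.linalg.lstsq(np.c_[q[:,:2],np.ones(len(q))],q[:,2],rcond=None)[0])
z=lambda c,y0,y1,x0,x1,w,h:cv2.resize(c['img'][y0:y1,x0:x1],(w,h),interpolation=cv2.INTER_CUBIC)
cv2.imwrite('pics/l.png',np.hstack([z(b,110,250,190,430,480,280),z(c,110,340,240,440,310,280)]))
E
```

```text
30.05 [ 0.54027315 -0.16407593  0.3246834 ] [ 0.46408654  0.27497064 -0.93422436]
339 [-0.00509481  0.10501347] 0.10671504176491933
605 [-0.00656227  0.10466899] 0.1086325031975895
61 [ 0.51216722 -0.08898123  0.03069639] [0.05894    0.34603396 0.03129978]
```

View pics/l.png

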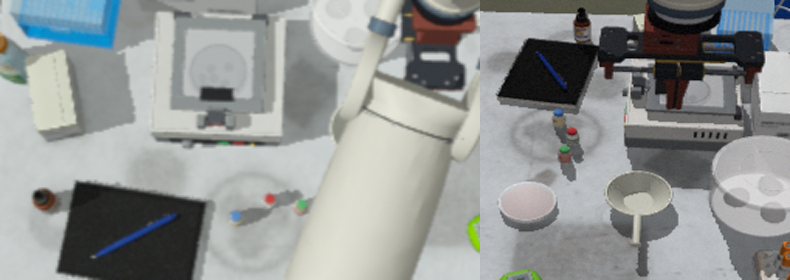

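The picture shows the lid shut at (217,75) with the catch over its edge at (215,118). The dish stands at (638,195), and the vials and the dropper bottle are upright. Handing in.

```bash
python3 -c "
from station import close_job; print(close_job())"
```

```text
the job is handed in; nothing more can be done
None
```

The mill is charged and shut, and I handed the job in at about 30 s of the 59 s allowed; no verdict was reported.

**What I did**
- The tool could not be tilted. I carried the full dish level to the mill and stood its foot on the case top beside the bowl, lip overhanging.
- I regripped only the end of the handle, so the dish could swing in the pads, and raised it in an arc. It tipped over the bowl rim past 55° and poured.
- I set the dish level again, gripped it firmly, and stood it on the bench near where it started.
- I pressed the lid down from behind with the shut fingers. The force readings were about 4 N on the way down and 7.6 N at the stop. These are end-of-call values, so the peak as the bolt gave way was not read.

**Last checks**
- **Balls:** I counted seven in the bowl, with the dish empty, before shutting the lid. I did not count them again through the pane.
- **Lid:** it stayed shut after I let go, at about 0.005 rad in both the scene and top views.
- **Dish:** it stood upright, with about 0.016 rad of tilt from the wrist view taken after release. The final top-view fit gave a large slope (about 0.35), but the arm hid most of the dish and only 61 points were left. I discounted it because the scene picture shows the dish standing.
- **Vials and dropper bottle:** they looked upright and in place in the last picture.

**Failed on the way:** the first grasp shut on nothing because I lifted before the slow fingers had closed. It disturbed nothing.

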